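# Clamp the sample carrier, load its pellets and release it

### The arm

A 6-joint arm with a two-finger parallel gripper is mounted at the origin on the work surface. World frame = base frame: x ahead of the robot, y to its left, z up, the work surface at z = 0. Lengths are in m, angles in rad, forces in N, time in s.
With the tool pointing down it reaches from about 0.25 to 0.725 m from the base axis. Payload 4 kg.
Tool frame: the origin (TCP) lies on the centre line of the jaws, within the pads' length; the fingertips stand finger_overhang ahead of it and the grasp point (between the pads) is the TCP (finger_overhang is the distance from the TCP to the fingertips, in m); z points along the fingers, y is the line along which they close (so a half turn about z gives the same grasp; the last joint's range is limited). The gripper opens to 85 mm and grips with 20 to 120 N. Pads are 22 mm wide; open, the fingers measure 114 mm over their backs; the gripper's body (76 mm by 85 mm) begins 54 mm behind the grasp point. The pads swing forward as they close: fully open they stand 13 mm farther back than shut.
Start: joints at [-1.127, 0.241, 0.005, 1.335, 0, 1.571], TCP at [0.215, -0.452, 0.25] pointing down, gripper open.
Joint ranges: [-2.72, 2.72], [-1.05, 1.87], [-1.09, 1.28], [-1.99, 2.15], [-1.42, 1.44], [-3.14, 3.14]. Speed limits (rad/s): [2.79, 2.79, 3.14, 3.14, 3.14, 3.14].

### API

Orientations are given as a rotation vector (axis times angle).
In Python, from cell import observe, camera, calibration, finish_job, regions_of, place_of, finger_overhang gives the robot as it stands.
- The arm moves only by the tool carry_out, never from a script. Its argument "steps" is one flat list of numbers, 7 for each row, row after row: the finger opening in m, from 0 to 0.0854, then the shift along the tool's x, y, z in m, then the turn, a rotation vector about the tool's x, y, z in degrees. A call has 1 to 20 rows; each row shifts and turns the commanded pose from where the row before left it, along the tool's axes as they then stand; what a row does not reach is not made up. A row lasts 1/8 s, in which the tool goes at most 62.5 mm and 10.7 degrees, less where a joint would pass 70% of its speed; a pose out of reach is approached as far as the arm can. A call with a gripper value outside its range is refused whole. The fingers move at their own pace and stop on an object; "newtons" is the grip in N (left out, the last holds). Time passes only in rows, so rows that do not move let the fingers close. It gives the time, the measured TCP pose, the force, the opening and the grip force at its end, in the units of the state.
- observe(): the state, without advancing time (a new reading comes with each control period).
- camera(name): name is "scene" or "top"; returns (picture, depth): 480x640x3 uint8, red, green, blue; 480x640 float32, m along the optical axis (not along the pixel's ray), 0 where there is no reading.
- calibration(name): a dict with "intrinsics" (3x3 intrinsics, pixels), "k1" (the pictures are not rectified: a ray, as slopes to the right and down, at radius r is drawn at 1 + k1 r^2 times it, then the intrinsics apply), "T" (4x4, takes a point from camera to world coordinates). Camera axes: x right, y up, looking along -z (the intrinsics and any distortion apply to the point x, -y, -z); pixel columns grow to the right and rows downward; lengths in m; the calibration is good to about 2 mm. A picture is of the moment at which its call begins. calibration takes no time and is no camera call.
- finish_job(): hands the job in; it is judged then, once.
Trained networks look in the newest picture that a camera, given by its name, has taken for a name from the list of things; names that differ only in an ending like _2 or _b are one class to them, and where a whole thing is asked for, a point or a joint stands for the part that bears it (a point fixed in the world has none). Each returns a list of dicts, best first, with "conf" (0 to 1); they miss things now and then, are a little off and sometimes report something else, mostly with a low value. They report only what shows in the picture. A call takes as long as a camera call. They do not tell look-alikes from the thing itself.
- regions_of(target, camera): "region" (480x640 bool, what is visible of it).
- place_of(target, camera): "location" ([x, y, z] in m, in the coordinates of the camera as it stood for that picture, good to about 4 mm: a listed point, or the origin of a listed thing).
The state is a dict: "time_s": time; "joints": joint angles; "qd": joint speeds; "joint_torque": joint torques, N m; "eef_pos": TCP position; "eef_rot": TCP orientation; "contact_force": force on the tool from outside, world axes, zero at the start; "ft_torque": the same for the moment, N m; "width": opening from 0.0 (shut) to 1.0 (fully open); "gripper_force": force on a finger pad.
Only numpy, scipy, OpenCV 4.12 (cv2) and the standard library are available. Lean on these libraries where they do the work, as an engineer would, in place of code of your own. Each camera call takes 0.05 s, during which the arm holds its last target. There are 200 camera calls.

### The job

Push the orange six-well carrier along its slideway all the way to the clamp end and swing the red-handled toggle clamp over centre so that it holds the carrier down. With it clamped, stand every white ceramic pellet from the bench upright in the carrier, one to a well (any wells). Then swing the clamp fully back open, draw the loaded carrier back to the other end of the slideway against the end stop, and leave the blue tip box, the beaker and the jar where they are.

Things in the scene. Friction and masses are not known exactly. Their poses are not given: they have to be found in the camera images.
- fixture: Fixed aluminium slideway. Origin on the bench under the slideway's middle; x runs along it towards the clamp, y across, z up. Base 422 x 170 mm (x -171 to 251), 12 mm thick; the carrier lies on it (z = 12) between steel rails (inner faces y = +-71.5, tops z = 24 mm) and end stops (inner faces x = +-156, tops z = 24 mm).
- clamp_pivot (a point): Axis of the toggle clamp, parallel to the fixture's y: fixed on the fixture at x = 197, y = 0, z = 75 mm, between two upright cheeks 38 mm apart over all and 46 mm long, tops at z = 90 mm.
- clamp_bar (a point): Centre of the red T-bar on the clamp's handle: round bar 16 mm thick, 120 mm long, parallel to the fixture's y, 95 mm from the pivot, its middle on a 14 mm steel stem; pinch it about 35 mm either side of the middle. Open: handle level, pointing away from the slideway, bar 67 mm above the bench. Closed: nearly upright, bar 169 mm above the bench.
- clamp (a joint): Clamp angle (rad). 0 = closed, rubber pad pressing on the end rim of a carrier fully home (-0.12 = shut on nothing); grows as the handle swings away from the slideway, 1.48 = fully open. The handle stands 80 deg above the fixture's +x at 0 and drops towards +x as it opens. Dead centre near 0.7; past it either way the clamp snaps on by itself (about 6 N at the bar).
- carrier: Orange block 232 x 134 x 34 mm, loose on the slideway, six square wells 54 mm wide, 20 mm deep. Origin at the centre of its underside; x along its length: black knob at the -x end, the +x end goes under the clamp; z up. Origin at fixture x = +40 mm when fully at the clamp end, -40 mm when fully at the other end.
- knob (a point): Black upright knob on the carrier, 26 (along x) x 20 (along y) x 40 mm tall above the carrier's top, at carrier x = -100 mm; this point is 25 mm above the carrier's top (15 mm under the knob's top). Pinch it across y to push or pull the carrier.
- well0 (a point): Centre of the floor of well 0 of the carrier, 20 mm under the carrier's top; carrier x = -55 mm, y = -37 mm.
- well1 (a point): Centre of the floor of well 1 of the carrier, 20 mm under the carrier's top; carrier x = -55 mm, y = 37 mm.
- well2 (a point): Centre of the floor of well 2 of the carrier, 20 mm under the carrier's top; carrier x = 3 mm, y = -37 mm.
- well3 (a point): Centre of the floor of well 3 of the carrier, 20 mm under the carrier's top; carrier x = 3 mm, y = 37 mm.
- well4 (a point): Centre of the floor of well 4 of the carrier, 20 mm under the carrier's top; carrier x = 61 mm, y = -37 mm.
- well5 (a point): Centre of the floor of well 5 of the carrier, 20 mm under the carrier's top; carrier x = 61 mm, y = 37 mm.
- pellet0: White ceramic pellet with a green band, upright cylinder 44 mm in diameter, 42 mm tall, 0.12 kg. Origin at the centre of its underside, z along its axis. May be absent.
- pellet1: White ceramic pellet with a green band, upright cylinder 44 mm in diameter, 42 mm tall, 0.12 kg. Origin at the centre of its underside, z along its axis. May be absent.
- pellet2: White ceramic pellet with a green band, upright cylinder 44 mm in diameter, 42 mm tall, 0.12 kg. Origin at the centre of its underside, z along its axis. May be absent.
- pellet3: White ceramic pellet with a green band, upright cylinder 44 mm in diameter, 42 mm tall, 0.12 kg. Origin at the centre of its underside, z along its axis. May be absent.
- pellet4: White ceramic pellet with a green band, upright cylinder 44 mm in diameter, 42 mm tall, 0.12 kg. Origin at the centre of its underside, z along its axis. May be absent.
- mat: Blue fixed mat, 190 x 270 x 4 mm, on which the pellets start. Origin at the centre of its underside.
- tipbox: Bystander: blue pipette-tip box with clear lid, 85 x 125 x 90 mm, origin at the centre of its underside.
- beaker: Bystander: amber beaker, 72 mm wide, 85 mm tall, origin at the centre of its underside.
- jar: Bystander: white jar with orange cap, 60 mm wide, 90 mm tall, origin at the centre of its underside.
Not all that is in view belongs to the job. What is shaped like the pellet1 but pink or purple is not meant.

How it is judged:
On the way, in this order (a step that is already met when the one before it is completed fails the run):
1. the carrier is home at the clamp end and the clamp is closed on it (x of carrier in the frame of fixture above 0.03 m and z of carrier in the frame of fixture below 0.018 m and y of carrier in the frame of fixture between -0.008 and 0.008 m and value of joint clamp between -0.06 and 0.07 rad), for 0.3 s.
2. every pellet stands in a well of its own while the carrier is clamped (x of carrier in the frame of fixture above 0.03 m and value of joint clamp between -0.06 and 0.07 rad and (distance between pellet0 and well0 below 0.01 m or distance between pellet0 and well1 below 0.01 m or distance between pellet0 and well2 below 0.01 m or distance between pellet0 and well3 below 0.01 m or distance between pellet0 and well4 below 0.01 m or distance between pellet0 and well5 below 0.01 m) and angle between each of pellet0, pellet1, pellet2, pellet3, pellet4's own z axis and vertical below 0.15 rad and (distance between pellet1 and well0 below 0.01 m or distance between pellet1 and well1 below 0.01 m or distance between pellet1 and well2 below 0.01 m or distance between pellet1 and well3 below 0.01 m or distance between pellet1 and well4 below 0.01 m or distance between pellet1 and well5 below 0.01 m) and (distance between pellet2 and well0 below 0.01 m or distance between pellet2 and well1 below 0.01 m or distance between pellet2 and well2 below 0.01 m or distance between pellet2 and well3 below 0.01 m or distance between pellet2 and well4 below 0.01 m or distance between pellet2 and well5 below 0.01 m) and (distance between pellet3 and well0 below 0.01 m or distance between pellet3 and well1 below 0.01 m or distance between pellet3 and well2 below 0.01 m or distance between pellet3 and well3 below 0.01 m or distance between pellet3 and well4 below 0.01 m or distance between pellet3 and well5 below 0.01 m) and (distance between pellet4 and well0 below 0.01 m or distance between pellet4 and well1 below 0.01 m or distance between pellet4 and well2 below 0.01 m or distance between pellet4 and well3 below 0.01 m or distance between pellet4 and well4 below 0.01 m or distance between pellet4 and well5 below 0.01 m)), for 0.3 s.
3. the clamp is swung fully back open (value of joint clamp above 1.3 rad), for 0.2 s.
At the end, for the whole second after the job is handed in: Clamp open (joint over 1.3), carrier lying in the slideway within 10 mm of the end stop away from the clamp, every pellet present standing upright in a well of its own (within 10 mm of the well floor's centre), all at rest, bystanders within 40 mm of where they were (value of joint clamp above 1.3 rad and x of carrier in the frame of fixture below -0.03 m and z of carrier in the frame of fixture below 0.018 m and y of carrier in the frame of fixture between -0.008 and 0.008 m and linear speed of each of carrier, pellet0, pellet1, pellet2, pellet3, pellet4 below 0.02 m/s and (distance between pellet0 and well0 below 0.01 m or distance between pellet0 and well1 below 0.01 m or distance between pellet0 and well2 below 0.01 m or distance between pellet0 and well3 below 0.01 m or distance between pellet0 and well4 below 0.01 m or distance between pellet0 and well5 below 0.01 m) and angle between each of pellet0, pellet1, pellet2, pellet3, pellet4's own z axis and vertical below 0.15 rad and (distance between pellet1 and well0 below 0.01 m or distance between pellet1 and well1 below 0.01 m or distance between pellet1 and well2 below 0.01 m or distance between pellet1 and well3 below 0.01 m or distance between pellet1 and well4 below 0.01 m or distance between pellet1 and well5 below 0.01 m) and (distance between pellet2 and well0 below 0.01 m or distance between pellet2 and well1 below 0.01 m or distance between pellet2 and well2 below 0.01 m or distance between pellet2 and well3 below 0.01 m or distance between pellet2 and well4 below 0.01 m or distance between pellet2 and well5 below 0.01 m) and (distance between pellet3 and well0 below 0.01 m or distance between pellet3 and well1 below 0.01 m or distance between pellet3 and well2 below 0.01 m or distance between pellet3 and well3 below 0.01 m or distance between pellet3 and well4 below 0.01 m or distance between pellet3 and well5 below 0.01 m) and (distance between pellet4 and well0 below 0.01 m or distance between pellet4 and well1 below 0.01 m or distance between pellet4 and well2 below 0.01 m or distance between pellet4 and well3 below 0.01 m or distance between pellet4 and well4 below 0.01 m or distance between pellet4 and well5 below 0.01 m) and distance of each of tipbox, beaker, jar from where it was at the start of the episode below 0.04 m); the robot touches nothing.
It fails at once if the blue pipette-tip box with clear lid is knocked over or shoved away (distance of tipbox from where it was at the start of the episode above 0.04 m or angle between tipbox's own z axis and vertical above 0.5 rad).
It fails at once if the amber beaker is knocked over or shoved away (distance of beaker from where it was at the start of the episode above 0.04 m or angle between beaker's own z axis and vertical above 0.5 rad).
It fails at once if the white jar with orange cap is knocked over or shoved away (distance of jar from where it was at the start of the episode above 0.04 m or angle between jar's own z axis and vertical above 0.5 rad).
Of pellet0, pellet1, pellet2, pellet3, pellet4 only 3 to 5 are there at a start; the rules pass over those that are not, and their reading is None.
At some moment in a run one of pellet0, pellet1, pellet2, pellet3, pellet4 may be knocked a few centimetres aside while the robot is not near it.
It also fails if it takes over 210 s, if anything falls off the work surface, if the arm or the gripper's body presses on something with over 40 N, if the wrist force passes 120 N, or if a joint passes its speed limit or range.

## Working session

There is one attempt and no reset: what is moved stays moved. The work goes in short steps, Python scripts to look and compute and a tool call to move; the robot and the scene stay as the last step left them, time stands still between calls to the robot, and variables do not carry over. Pictures are saved under pics/ and viewed, at most 14 in all, crops included, and the job is handed in when it is done.

Besides the shell and the picture viewer there is one more tool, called after ">>>" as a command line: name --argument value ..., lists and objects as JSON in quotes. carry_out: Moves the arm, as the interface text tells. Its arguments: {"type":"object","properties":{"steps":{"type":"array","items":{"type":"number"}},"newtons":{"type":"number"}},"required":["steps"]}

```bash
mkdir -p pics; ls
cat > h.py <<'E'
import numpy as np, cv2
from scipy.spatial.transform import Rotation as R
from cell import *
def world(p,cam):
    T=np.array(calibration(cam)["T"]); return T[:3,:3]@np.array(p)+T[:3,3]
def pix2w(u,v,d,cam):
    c=calibration(cam);K=np.array(c["intrinsics"])
    xy=cv2.undistortPoints(np.array([[[u,v]]],float),K,np.array([c["k1"],0,0,0.]))[0,0]
    return world([xy[0]*d,-xy[1]*d,-d],cam)
def st():
    s=observe();Rm=R.from_rotvec(s["eef_rot"]).as_matrix()
    return s,np.array(s["eef_pos"]),Rm
def show(cam,name):
    p,d=camera(cam);cv2.imwrite("pics/"+name,p[:,:,::-1]);return p,d
def loc(t,cam,n=3):
    return [(round(r["conf"],2),np.round(world(r["location"],cam),4)) for r in place_of(t,cam)[:n]]
E
python3 - <<'E'
from h import *
np.set_printoptions(suppress=True,precision=4)
s,p,Rm=st();print(s["time_s"],p,Rm,s["width"],finger_overhang)
for c in("top","scene"):
    show(c,c+"0.png")
    for t in["fixture","clamp_bar","clamp_pivot","knob","carrier","well0","well5","pellet0","mat","tipbox","beaker","jar"]:
        try: print(c,t,loc(t,c,6 if t=="pellet0" else 2))
        except Exception as e: print(t,e)
E
```

```text
pics
0.0 [ 0.2145 -0.451   0.2494] [[ 0.9031  0.4294 -0.0009]
 [ 0.4294 -0.9031  0.0019]
 [ 0.     -0.0021 -1.    ]] 0.9985734658708935 0.019
top fixture []
top clamp_bar [(0.73, array([ 0.5496, -0.0972,  0.0646])), (0.49, array([0.5341, 0.2509, 0.0295]))]
top clamp_pivot [(0.91, array([ 0.554 , -0.0001,  0.0738]))]
top knob [(0.56, array([0.579 , 0.2901, 0.0687])), (0.51, array([0.5683, 0.1922, 0.0129]))]
top carrier [(0.56, array([0.5701, 0.1925, 0.0104])), (0.24, array([0.5279, 0.1313, 0.0241]))]
top well0 [(0.81, array([0.6002, 0.186 , 0.0256])), (0.78, array([0.5291, 0.1305, 0.0226]))]
top well5 [(0.81, array([0.6002, 0.186 , 0.0256])), (0.78, array([0.5291, 0.1305, 0.0226]))]
top pellet0 [(0.81, array([ 0.3164, -0.2966, -0.0017])), (0.7, array([ 0.3932, -0.4905, -0.0036])), (0.69, array([ 0.5333, -0.4917,  0.0031])), (0.66, array([ 0.5318, -0.3284,  0.0007])), (0.66, array([ 0.4577, -0.3735, -0.0008])), (0.62, array([ 0.5237, -0.244 ,  0.0036]))]
top mat [(0.98, array([ 0.4884, -0.2881,  0.0038]))]
top tipbox [(0.98, array([ 0.7922, -0.0066,  0.0008]))]
top beaker [(0.58, array
[... 455 characters left out ...]
 0.2449, 0.0259])), (0.78, array([0.5373, 0.2494, 0.025 ]))]
scene well5 [(0.9, array([0.6081, 0.2449, 0.0259])), (0.78, array([0.5373, 0.2494, 0.025 ]))]
scene pellet0 [(0.93, array([ 0.5272, -0.4914,  0.0005])), (0.84, array([ 0.385 , -0.4944, -0.0013])), (0.77, array([ 0.4609, -0.3733,  0.0068])), (0.73, array([ 0.3122, -0.2956,  0.0019])), (0.65, array([ 0.5295, -0.3231, -0.0011])), (0.58, array([ 0.5196, -0.2455,  0.0029]))]
scene mat [(0.55, array([ 0.4889, -0.2907, -0.0023]))]
scene tipbox [(0.89, array([ 0.7863, -0.0067,  0.002 ]))]
scene beaker [(0.39, array([ 0.5178, -0.2472,  0.0049]))]
scene jar [(0.92, array([0.7371, 0.1946, 0.0025])), (0.64, array([ 0.7226, -0.2583,  0.0019]))]
```

View pics/top0.png

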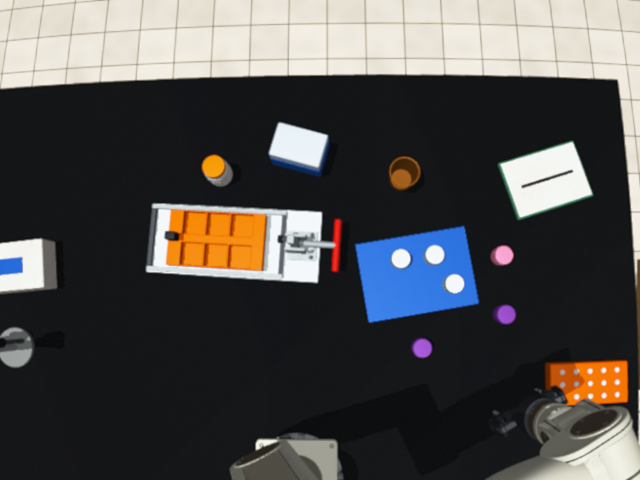

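View pics/scene0.png

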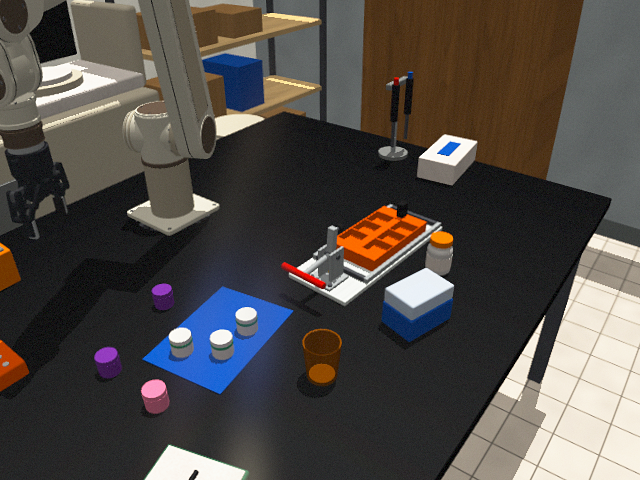

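The top view shows three white pellets on the mat at (401,258), (435,254) and (455,284). The pink and purple ones are decoys. The carrier is at (215,240), the knob at (171,236) and the red bar at (337,245), so the clamp is open. Next I'll refine the fixture pose from depth.

```bash
cat >> h.py <<'E'
def cloud(cam):
    p,d=camera(cam);c=calibration(cam);K=np.array(c["intrinsics"])
    v,u=np.mgrid[:480,:640]
    xy=cv2.undistortPoints(np.stack([u,v],-1).reshape(-1,1,2).astype(float),K,np.array([c["k1"],0,0,0.])).reshape(480,640,2)
    P=np.stack([xy[...,0]*d,-xy[...,1]*d,-d],-1)@np.array(c["T"])[:3,:3].T+np.array(c["T"])[:3,3]
    P[d==0]=np.nan
    return p,P,cv2.cvtColor(p,cv2.COLOR_RGB2HSV)
def blob(m,P,zlo,zhi):
    m=m&(P[...,2]>zlo)&(P[...,2]<zhi)
    n,l,s,_=cv2.connectedComponentsWithStats(m.astype(np.uint8))
    return [P[l==i] for i in range(1,n) if s[i,4]>25]
def pellets(cam):
    p,P,h=cloud(cam)
    return [ (len(b),np.round((np.percentile(b[:,:2],3,0)+np.percentile(b[:,:2],97,0))/2,4),round(np.median(b[:,2]),4)) for b in blob((h[...,1]<60)&(h[...,2]>140)&(P[...,0]<0.66)&(P[...,0]>.2),P,.032,.09)]
def rect(q):
    return cv2.minAreaRect(q.astype(np.float32)*1000)
E
python3 - <<'E'
from h import *
np.set_printoptions(suppress=True,precision=4)
p,P,h=cloud("top")
box=(P[...,0]>.42)&(P[...,0]<.68)&(P[...,1]>-.15)&(P[...,1]<.4)
for n,m in dict(base=box&(h[...,2]>100)&(P[...,2]<.032)&(P[...,2]>.006),
  orange=box&(h[...,0]<18)&(h[...,1]>150)&(P[...,2]>.038)&(P[...,2]<.055),
  red=box&((h[...,0]<6)|(h[...,0]>170))&(h[...,1]>150)&(P[...,1]<-.05)&(P[...,2]>.05),
  knob=box&(P[...,2]>.075)&(P[...,1]>.2)).items():
    b=P[m]; print(n,len(b),np.median(b[:,2]),rect(b[:,:2]))
print(pellets("top"),pellets("scene"))
E
```

```text
base 8305 0.020451285655253004 ((562.9112548828125, 108.14689636230469), (514.5702514648438, 171.69590759277344), 86.46174621582031)
orange 2245 0.045585400957488975 ((569.0413818359375, 192.16748046875), (230.9616241455078, 132.48529052734375), 86.53337097167969)
red 342 0.0726771564564953 ((552.4393310546875, -94.72696685791016), (15.967251777648926, 118.83982849121094), 86.63406372070312)
knob 84 0.08535246678371133 ((574.8983764648438, 290.8656921386719), (25.518760681152344, 18.42209815979004), 88.1476821899414)
[(37, array([ 0.5753, -0.0081]), np.float64(0.0863)), (1773, array([0.5036, 0.6734]), np.float64(0.0702)), (160, array([ 0.5544, -0.0555]), np.float64(0.0759)), (280, array([ 0.5317, -0.3255]), np.float64(0.0451)), (45, array([0.5417, 0.0005]), np.float64(0.0866)), (281, array([ 0.5228, -0.245 ]), np.float64(0.0452)), (288, array([ 0.4637, -0.3709]), np.float64(0.0452))] [(871, array([0.5035, 0.7266]), np.float64(0.0703)), (109, array([ 0.5554, -0.0553]), np.float64(0.077)), (235, array([ 0.5231, -0.2465]), np.float64(0.0463)), (263, array([ 0.4632, -0.3721]), np.float64(0.0453)), (263, array([ 0.5316, -0.3266]), np.float64(0.0457))]
```

>>> carry_out --steps '[0.06,0.046,-0.0368,0,0,0,0,0.06,0.046,-0.0368,0,0,0,0,0.06,0.046,-0.0368,0,0,0,0,0.06,0.046,-0.0368,0,0,0,0,0.06,0.046,-0.0368,0,0,0,0,0.06,0.046,-0.0368,0,0,0,0,0.06,0.046,-0.0368,0,0,0,0,0.06,0.046,-0.0368,0,0,0,0,0.06,0.046,-0.0368,0,0,0,0,0.06,0.046,-0.0368,0,0,0,0,0.06,0.046,-0.0368,0,0,0,0,0.06,0.046,-0.0368,0,0,0,0,0.06,0.046,-0.0368,0,0,0,0,0.06,0.046,-0.0368,0,0,0,0,0.06,0,0,0,0,0,-10.2,0.06,0,0,0,0,0,-10.2,0.06,0,0,0,0,0,-10.2,0.06,0,0,0,0,0,-10.2,0.06,0,0,0,0,0,-10.2,0.06,0,0,0,0,0,-10.2]' --newtons 40

```text
time_s: 3.95
eef_pos: [0.578, 0.2843, 0.2501]
eef_rot: [-2.263, -2.172, -0.002]
contact_force: [0.7, 0.5, 0.3]
width: 0.701
gripper_force: 0.0
```

```bash
cat >> h.py <<'E'
np.set_printoptions(suppress=True,precision=4)
XD=np.array([-.061,-.998,0]);YD=np.array([.998,-.061,0]);F=np.array([.5702,.1967,0])
def fx(x,y,z): return F+x*XD+y*YD+np.array([0,0,z])
def go(t,yaw=None):
    "tool-frame shift to world point t; turn about tool z so that tool y has yaw (deg)"
    s,p,Rm=st(); y=np.degrees(np.arctan2(Rm[1,1],Rm[0,1]))
    print("t",round(s["time_s"],2),"pos",p,"shift",Rm.T@(np.array(t)-p),"yaw",round(y,1),"tilt",Rm[:2,2],"F",np.round(s["contact_force"],1),"w",round(s["width"]*85.4,1),"q1,q6",s["joints"][0],s["joints"][5])
    if yaw is not None: print("turn z",-((yaw-y+180)%360-180))
E
python3 -c "
from h import *
go([.5755,.2915,.071],-3.5)"
```

```text
t 3.95 pos [0.578  0.2843 0.2501] shift [ 0.0063 -0.0023  0.1791] yaw -2.4 tilt [-0.0027  0.0046] F [0.7 0.5 0.3] w 59.8 q1,q6 0.4547371460304708 2.0665705480996968
turn z 1.1490515114404332
```

>>> carry_out --steps '[0.06,0.0063,-0.0023,0.04,0,0,1.1,0.06,0,0,0.05,0,0,0,0.06,0,0,0.05,0,0,0,0.06,0,0,0.039,0,0,0,0.015,0,0,0,0,0,0,0.015,0,0,0,0,0,0,0.015,0,0,0,0,0,0,0.015,0,0,0,0,0,0,0.015,-0.006,0,0,0,0,0,0.015,-0.006,0,0,0,0,0,0.015,-0.006,0,0,0,0,0,0.015,-0.006,0,0,0,0,0,0.015,-0.005,0,0,0,0,0,0.015,0,0,0,0,0,0]' --newtons 40

```text
time_s: 5.7
eef_pos: [0.5752, 0.2634, 0.0736]
eef_rot: [-2.29, -2.144, -0.011]
contact_force: [0.1, 3.8, 6.4]
width: 0.226
gripper_force: 42.9
```

```bash
python3 -c "
from h import *
go(fx(-.06,0,.071),-3.5)"
```

```text
t 5.7 pos [0.5752 0.2634 0.0736] shift [-0.0069 -0.0009  0.0025] yaw -3.8 tilt [0.0019 0.0078] F [0.1 3.8 6.4] w 19.3 q1,q6 0.4266178507477421 2.063292506891896
turn z -0.2739583676077757
```

Gripping the knob. Push the rest of the way until contact with the stop.

>>> carry_out --steps '[0.015,-0.004,0,0,0,0,0,0.015,-0.003,0,0,0,0,0,0.015,-0.002,0,0,0,0,0,0.015,-0.002,0,0,0,0,0,0.015,0,0,0,0,0,0,0.015,0,0,0,0,0,0]'

```text
time_s: 6.45
eef_pos: [0.574, 0.2556, 0.0736]
eef_rot: [-2.284, -2.145, -0.015]
contact_force: [-1.9, 11.0, 6.4]
width: 0.23
gripper_force: 42.6
```

```bash
python3 -c "
from h import *
go(fx(-.06,0,.071),-3.5)"
```

```text
t 6.45 pos [0.574  0.2556 0.0736] shift [ 0.0009 -0.0002  0.0026] yaw -3.6 tilt [0.0013 0.0128] F [-1.9 11.   6.4] w 19.6 q1,q6 0.41394178155109107 2.047710096214231
turn z -0.10617347659933785
```

>>> carry_out --steps '[0.06,0,0,0,0,0,0,0.06,0,0,0,0,0,0,0.06,0,0,0,0,0,0,0.06,0,0,-0.03,0,0,0,0.06,0,0,-0.05,0,0,0,0.06,0,0,-0.05,0,0,0,0.06,0,0,-0.02,0,0,0,0.06,0,0,0,0,0,-10,0.06,0,0,0,0,0,-10,0.06,0,0,0,0,0,-10,0.06,0,0,0,0,0,-10,0.06,0,0,0,0,0,-10,0.06,0,0,0,0,0,-10,0.06,0,0,0,0,0,-10,0.06,0,0,0,0,0,-10,0.06,0,0,0,0,0,-10]'

```text
time_s: 8.45
eef_pos: [0.5732, 0.2502, 0.2207]
eef_rot: [-0.096, -3.137, -0.006]
contact_force: [0.4, 0.9, 0.2]
width: 0.702
gripper_force: 0.0
```

```bash
python3 -c "
from h import *
go(fx(.292,-.035,.22),86.5)
p,P,h=cloud('top')
box=(P[...,0]>.42)&(P[...,0]<.68)&(P[...,1]>-.15)&(P[...,1]<.4)
print(rect(P[box&(h[...,0]<18)&(h[...,1]>150)&(P[...,2]>.038)&(P[...,2]<.055)&(P[...,1]>0)][:,:2]))
p,P,h=cloud('scene')
box=(P[...,0]>.42)&(P[...,0]<.68)&(P[...,1]>-.15)&(P[...,1]<.4)
print(rect(P[box&(h[...,0]<18)&(h[...,1]>150)&(P[...,2]>.038)&(P[...,2]<.055)&(P[...,1]>0)][:,:2]), fx(.04,0,0))
"
```

```text
t 8.45 pos [0.5732 0.2502 0.2207] shift [ 0.0347 -0.3455 -0.0005] yaw 86.5 tilt [-0.0032  0.0039] F [0.4 0.9 0.2] w 59.9 q1,q6 0.40930508570796253 0.47038565403561194
turn z -0.0002134224313863342
((567.2755737304688, 155.1594696044922), (230.0633087158203, 132.92538452148438), 86.42537689208984)
((567.2372436523438, 156.9951171875), (239.15992736816406, 140.5560302734375), 86.09164428710938) [0.5678 0.1568 0.    ]
```

>>> carry_out --steps '[0.06,0.0058,-0.0576,0,0,0,0,0.06,0.0058,-0.0576,0,0,0,0,0.06,0.0058,-0.0576,0,0,0,0,0.06,0.0058,-0.0576,0,0,0,0,0.06,0.0058,-0.0576,0,0,0,0,0.06,0.0058,-0.0576,0,0,0,0,0.06,0,0,0,0,0,0,0.06,0,0,0,0,0,0]'

```text
time_s: 9.55
eef_pos: [0.5156, -0.0918, 0.2196]
eef_rot: [-0.108, -3.137, -0.008]
contact_force: [-0.5, 0.0, -0.0]
width: 0.705
gripper_force: 0.0
```

```bash
python3 -c "
from h import *
go(fx(.292,-.035,.067),86.5)"
```

```text
t 9.55 pos [ 0.5156 -0.0918  0.2196] shift [-0.0023 -0.0014  0.1526] yaw 86.0 tilt [-0.0024  0.0052] F [-0.5  0.  -0. ] w 60.2 q1,q6 -0.17876990102237728 -0.10979401912966082
turn z -0.45287271848809496
```

>>> carry_out --steps '[0.06,-0.0023,-0.0014,0.05,0,0,-0.5,0.06,0,0,0.05,0,0,0,0.06,0,0,0.04,0,0,0,0.06,0,0,0.0126,0,0,0,0.06,0,0,0,0,0,0,0.01,0,0,0,0,0,0,0.01,0,0,0,0,0,0,0.01,0,0,0,0,0,0,0.01,0,0,0,0,0,0]' --newtons 30

```text
time_s: 10.68
eef_pos: [0.5187, -0.0941, 0.0687]
eef_rot: [0.092, 3.14, 0.002]
contact_force: [-1.9, -5.5, 6.7]
width: 0.175
gripper_force: 29.5
```

Run:
```python
from h import *
go(fx(.292,-.035,.067),86.5)
# arc rows: angle of handle above +x, from -5 to 80+ deg; tool y=-fixture x? print
import math
c=lambda a:np.array([.197+.095*math.cos(a),.075+.095*math.sin(a)])
A=np.radians(np.linspace(-4.8,82,18))
for a,b in zip(A,A[1:]):
    d=c(b)-c(a); print(round(math.degrees(b)),np.round(d*1000,1),end=' ')
```

```text
t 10.68 pos [ 0.5187 -0.0941  0.0687] shift [0.0014 0.0014 0.0017] yaw 86.6 tilt [0.0008 0.0015] F [-1.9 -5.5  6.7] w 15.0 q1,q6 -0.18034479387763316 -0.12164921925668029
turn z 0.13704353484723697
0 [0.3 8.5] 5 [-0.4  8.5] 11 [-1.2  8.4] 16 [-1.9  8.2] 21 [-2.6  8. ] 26 [-3.3  7.8] 31 [-4.   7.4] 36 [-4.7  7.1] 41 [-5.3  6.6] 46 [-5.8  6.1] 51 [-6.4  5.6] 56 [-6.8  5. ] 62 [-7.3  4.4] 67 [-7.6  3.7] 72 [-7.9  3. ] 77 [-8.1  2.3] 82 [-8.3  1.5]
```

>>> carry_out --steps '[0.01,0,-0.0003,-0.0085,0,0,0,0.01,0,0.0004,-0.0085,0,0,0,0.01,0,0.0012,-0.0084,0,0,0,0.01,0,0.0019,-0.0082,0,0,0,0.01,0,0.0026,-0.008,0,0,0,0.01,0,0.0033,-0.0078,0,0,0,0.01,0,0.004,-0.0074,0,0,0,0.01,0,0.0047,-0.0071,0,0,0,0.01,0,0,0,0,0,0]'

```text
time_s: 11.8
eef_pos: [0.5196, -0.0796, 0.1326]
eef_rot: [0.095, 3.14, -0.008]
contact_force: [-0.7, -13.7, 3.0]
width: 0.174
gripper_force: 29.6
```

Run:
```python
from h import *
import math
a=math.radians(36)
go(fx(.197+.095*math.cos(a),-.035,.075+.095*math.sin(a)),86.5)
```

```text
t 11.8 pos [ 0.5196 -0.0796  0.1326] shift [0.0014 0.005  0.0017] yaw 86.5 tilt [ 0.0002 -0.0054] F [ -0.7 -13.7   3. ] w 14.9 q1,q6 -0.14907338261688688 -0.08841182862187905
turn z 0.024114451127388747
```

>>> carry_out --steps '[0.01,0,0.0073,-0.0066,0,0,0,0.01,0,0.0068,-0.0061,0,0,0,0.01,0,0.0064,-0.0056,0,0,0,0.01,0,0.0068,-0.005,0,0,0,0.01,0,0.0073,-0.0044,0,0,0,0.01,0,0.0076,-0.0037,0,0,0,0.01,0,0.0079,-0.003,0,0,0,0.01,0,0.0081,-0.0023,0,0,0,0.01,0,0.007,-0.0012,0,0,0,0.01,0,0,0,0,0,0,0.01,0,0,0,0,0,0]'

```text
time_s: 13.18
eef_pos: [0.5239, -0.0157, 0.1734]
eef_rot: [0.096, 3.136, -0.011]
contact_force: [-4.6, -16.0, 17.2]
width: 0.169
gripper_force: 32.4
```

Run:
```python
from h import *
import math
a=math.radians(80)
go(fx(.197+.095*math.cos(a),-.035,.075+.095*math.sin(a)),86.5)
show("scene","s1.png")
```

```text
t 13.18 pos [ 0.5239 -0.0157  0.1734] shift [0.0018 0.0014 0.0048] yaw 86.5 tilt [ 0.0037 -0.0072] F [ -4.6 -16.   17.2] w 14.5 q1,q6 -0.026037539195916858 0.03546774435396739
turn z -0.025601099509742653
```

>>> carry_out --steps '[0.01,0,0.003,0.002,0,0,0,0.01,0,0,0,0,0,0,0.03,0,0,0,0,0,0,0.045,0,0,0,0,0,0,0.045,0,0,0,0,0,0,0.045,0,0,-0.03,0,0,0,0.045,0,0,-0.05,0,0,0,0.045,0,0,0,0,0,0]'

```text
time_s: 14.22
eef_pos: [0.5253, -0.0068, 0.2509]
eef_rot: [0.088, 3.135, 0.008]
contact_force: [-0.1, -1.3, -0.1]
width: 0.527
gripper_force: 0.0
```

Run:
```python
from h import *
go([.46,-.2,.2],86.5)
show("scene","s2.png")
for c in("top","scene"):
    p,P,h=cloud(c)
    m=((h[...,0]<6)|(h[...,0]>172))&(h[...,1]>150)&(P[...,2]>.14)&(P[...,2]<.19)&(abs(P[...,0]-.55)<.08)&(abs(P[...,1])<.1)
    b=P[m]; print(c,len(b),np.median(b,0),b[:,2].max(),fx(.2135,0,.1685))
```

```text
t 14.22 pos [ 0.5253 -0.0068  0.2509] shift [ 0.0546 -0.1969  0.0495] yaw 86.8 tilt [0.0051 0.0052] F [-0.1 -1.3 -0.1] w 45.0 q1,q6 -0.015748125860948637 0.040553102627236916
turn z 0.27570108110791125
  return _methods._mean(a, axis=axis, dtype=dtype,
  ret = um.true_divide(
Traceback (most recent call last):
ValueError: zero-size array to reduction operation maximum which has no identity
```

View pics/s2.png

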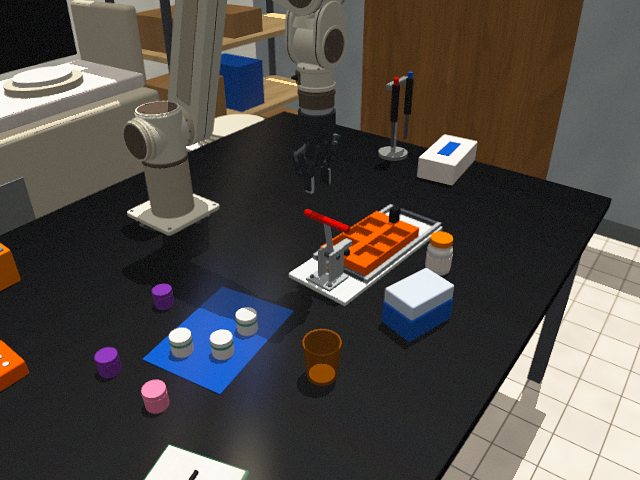

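>>> carry_out --steps '[0.065,-0.0023,-0.0478,0,0,0,0,0.065,-0.0023,-0.0478,0,0,0,0,0.065,-0.0023,-0.0478,0,0,0,0,0.065,-0.0023,-0.0478,0,0,0,0,0.065,-0.0023,-0.0478,0,0,0,0,0.065,0,0,0.01,0,0,10,0.065,0,0,0.01,0,0,10,0.065,0,0,0.01,0,0,10,0.065,0,0,0.01,0,0,10,0.065,0,0,0.01,0,0,10,0.065,0,0,0.01,0,0,10,0.065,0,0,0.01,0,0,10,0.065,0,0,0.01,0,0,10,0.065,0,0,0.01,0,0,10,0.065,0,0,0,0,0,0]'

```text
time_s: 16.2
eef_pos: [0.5188, -0.2452, 0.1533]
eef_rot: [-2.274, -2.152, 0.001]
contact_force: [-0.0, 0.0, 0.2]
width: 0.757
gripper_force: 0.0
```

Run:
```python
from h import *
go([.5229,-.2457,.045],-3.5)
show("top","t2.png")
for c in("top","scene"):
    print(pellets(c))
    p,P,h=cloud(c)
    m=((h[...,0]<6)|(h[...,0]>172))&(h[...,1]>150)&(P[...,2]>.1)&(P[...,2]<.22)&(abs(P[...,0]-.55)<.1)&(abs(P[...,1])<.15)
    b=P[m]; print(c,len(b),np.median(b,0),b[:,2].max(),fx(.2135,0,.1685))
```

```text
t 16.2 pos [ 0.5188 -0.2452  0.1533] shift [-0.001   0.0049  0.1082] yaw -3.1 tilt [-0.0076  0.0074] F [-0.   0.   0.2] w 64.7 q1,q6 -0.44318121276143846 1.1825487163101633
turn z 0.3531436595698949
[(29, array([0.576 , 0.0092]), np.float64(0.0871)), (203, array([0.559 , 0.0351]), np.float64(0.0822)), (1777, array([0.5033, 0.6736]), np.float64(0.0702)), (168, array([ 0.4625, -0.3775]), np.float64(0.0444))]
top 313 [ 0.5525 -0.018   0.1748] 0.1816915262597516 [ 0.5572 -0.0164  0.1685]
[(871, array([0.5039, 0.7257]), np.float64(0.0704)), (96, array([0.5632, 0.0292]), np.float64(0.0841)), (235, array([ 0.5226, -0.2469]), np.float64(0.0463)), (249, array([ 0.4634, -0.3717]), np.float64(0.0455)), (251, array([ 0.5319, -0.327 ]), np.float64(0.0458))]
scene 353 [ 0.5619 -0.0216  0.174 ] 0.17946090563976536 [ 0.5572 -0.0164  0.1685]
```

View pics/t2.png

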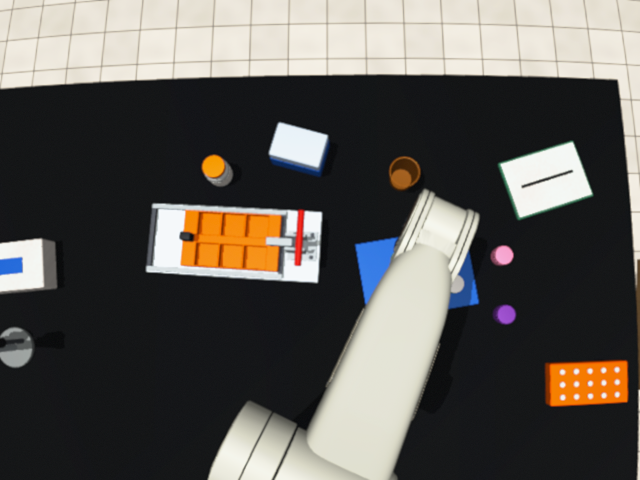

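The clamp is closed over the carrier rim, with the bar at (300,237) and the pad arm at (280,241). Picking the first pellet.

>>> carry_out --steps '[0.065,-0.001,0.0049,0.03,0,0,0.4,0.065,0,0,0.04,0,0,0,0.065,0,0,0.03,0,0,0,0.065,0,0,0.008,0,0,0,0.065,0,0,0,0,0,0,0.035,0,0,0,0,0,0,0.035,0,0,0,0,0,0,0.035,0,0,0,0,0,0,0.035,0,0,0,0,0,0]' --newtons 40

```text
time_s: 17.58
eef_pos: [0.5263, -0.2478, 0.0502]
eef_rot: [-2.291, -2.148, -0.004]
contact_force: [-0.2, 0.1, 5.5]
width: 0.493
gripper_force: 41.3
```

Run:
```python
from h import *
go(fx(-.015,-.037,.2),-3.5)
```

```text
t 17.57 pos [ 0.5263 -0.2478  0.0502] shift [ 0.4617 -0.0217 -0.1484] yaw -3.7 tilt [0.0009 0.003 ] F [-0.2  0.1  5.5] w 42.1 q1,q6 -0.4414972456844785 1.1936390919226174
turn z -0.18651401969498238
```

>>> carry_out --steps '[0.035,0,0,-0.03,0,0,0,0.035,0,0,-0.06,0,0,0,0.035,0,0,-0.06,0,0,0,0.035,0,0,-0.06,0,0,0,0.035,0.0577,-0.0027,0,0,0,0,0.035,0.0577,-0.0027,0,0,0,0,0.035,0.0577,-0.0027,0,0,0,0,0.035,0.0577,-0.0027,0,0,0,0,0.035,0.0577,-0.0027,0,0,0,0,0.035,0.0577,-0.0027,0,0,0,0,0.035,0.0577,-0.0027,0,0,0,0,0.035,0.0577,-0.0027,0,0,0,0,0.035,0,0,0,0,0,0,0.035,0,0,0,0,0,0]'

```text
time_s: 19.32
eef_pos: [0.5334, 0.2139, 0.2601]
eef_rot: [-2.287, -2.146, -0.001]
contact_force: [0.6, -0.2, -1.2]
width: 0.494
gripper_force: 41.2
```

Run:
```python
from h import *
go(fx(-.015,-.037,.0725),-3.5)
print(pellets("scene"))
```

```text
t 19.32 pos [0.5334 0.2139 0.2601] shift [-0.0007  0.0014  0.1876] yaw -3.6 tilt [-0.0029  0.004 ] F [ 0.6 -0.2 -1.2] w 42.2 q1,q6 0.3790694806855517 2.0133912546205597
turn z -0.13956312539457372
[(872, array([0.5043, 0.7261]), np.float64(0.0705)), (263, array([ 0.4633, -0.3722]), np.float64(0.0454)), (261, array([ 0.5314, -0.3263]), np.float64(0.0457))]
```

>>> carry_out --steps '[0.035,-0.0007,0.0012,0.05,0,0,0,0.035,0,0,0.06,0,0,0,0.035,0,0,0.04,0,0,0,0.035,0,0,0.02,0,0,0,0.035,0,0,0.01,0,0,0,0.035,0,0,0.006,0,0,0,0.035,0,0,0,0,0,0]'

```text
time_s: 20.25
eef_pos: [0.535, 0.2137, 0.0749]
eef_rot: [-2.289, -2.145, -0.004]
contact_force: [0.8, -1.0, -1.6]
width: 0.495
gripper_force: 41.2
```

Run:
```python
from h import *
go(fx(-.015,-.037,.0725),-3.5)
```

```text
t 20.25 pos [0.535  0.2137 0.0749] shift [ 0.0001 -0.0008  0.0024] yaw -3.7 tilt [-0.0014  0.0051] F [ 0.8 -1.  -1.6] w 42.3 q1,q6 0.3775427455518388 2.013475129953761
turn z -0.23169053733298028
```

>>> carry_out --steps '[0.035,0,0,0.002,0,0,0,0.056,0,0,0,0,0,0,0.056,0,0,0,0,0,0,0.056,0,0,0,0,0,0,0.056,0,0,-0.03,0,0,0,0.056,0,0,-0.05,0,0,0,0.056,0,0,-0.06,0,0,0,0.056,0,0,-0.04,0,0,0,0.065,-0.0599,0.0035,0,0,0,0,0.065,-0.0599,0.0035,0,0,0,0,0.065,-0.0599,0.0035,0,0,0,0,0.065,-0.0599,0.0035,0,0,0,0,0.065,-0.0599,0.0035,0,0,0,0,0.065,-0.0599,0.0035,0,0,0,0,0.065,-0.0599,0.0035,0,0,0,0,0.065,-0.0599,0.0035,0,0,0,0,0.065,-0.0599,0.0035,0,0,0,0,0.065,0,0,0.05,0,0,0,0.065,0,0,0.05,0,0,0,0.065,0,0,0,0,0,0]'

```text
time_s: 22.75
eef_pos: [0.5281, -0.3246, 0.145]
eef_rot: [-2.281, -2.138, 0.002]
contact_force: [0.1, -1.2, 0.3]
width: 0.762
gripper_force: 0.0
```

Run:
```python
from h import *
go([.5317,-.3262,.045],-3.5)
print(pellets("scene"),pellets("top"),fx(-.015,-.037,.026))
```

```text
t 22.75 pos [ 0.5281 -0.3246  0.145 ] shift [-0.0023  0.005   0.0999] yaw -3.7 tilt [-0.0116  0.0105] F [ 0.1 -1.2  0.3] w 65.1 q1,q6 -0.5524486325621878 1.083171385186147
turn z -0.2119465431257197
[(872, array([0.504, 0.726]), np.float64(0.0706)), (125, array([0.5404, 0.2172]), np.float64(0.0691)), (87, array([0.5612, 0.0366]), np.float64(0.0837)), (250, array([ 0.4633, -0.3717]), np.float64(0.0455)), (262, array([ 0.5315, -0.3266]), np.float64(0.0459))] [(205, array([0.5589, 0.035 ]), np.float64(0.0823)), (1782, array([0.504 , 0.6736]), np.float64(0.0701)), (286, array([0.5385, 0.2184]), np.float64(0.0675)), (160, array([ 0.5318, -0.3179]), np.float64(0.0447)), (28, array([0.542 , 0.0111]), np.float64(0.0884))] [0.5342 0.2139 0.026 ]
```

>>> carry_out --steps '[0.065,-0.0023,0.004,0.03,0,0,0,0.065,0,0,0.04,0,0,0,0.065,0,0,0.022,0,0,0,0.065,0,0,0.008,0,0,0,0.065,0,0,0,0,0,0,0.035,0,0,0,0,0,0,0.035,0,0,0,0,0,0,0.035,0,0,0,0,0,0,0.035,0,0,0,0,0,0]'

```text
time_s: 23.98
eef_pos: [0.5362, -0.3292, 0.0522]
eef_rot: [-2.291, -2.148, -0.004]
contact_force: [-1.3, 0.3, 5.7]
width: 0.489
gripper_force: 40.8
```

Run:
```python
from h import *
go(fx(.043,.037,.26)+[-.002,-.002,0],-3.5)
```

```text
t 23.98 pos [ 0.5362 -0.3292  0.0522] shift [ 0.4826  0.0355 -0.2065] yaw -3.7 tilt [0.0011 0.0025] F [-1.3  0.3  5.7] w 41.8 q1,q6 -0.551879857302337 1.0833527433872872
turn z -0.19202483366035494
```

>>> carry_out --steps '[0.035,0,0,-0.03,0,0,0,0.035,0,0,-0.06,0,0,0,0.035,0,0,-0.06,0,0,0,0.035,0,0,-0.058,0,0,0,0.035,0.0536,0.0039,0,0,0,0,0.035,0.0536,0.0039,0,0,0,0,0.035,0.0536,0.0039,0,0,0,0,0.035,0.0536,0.0039,0,0,0,0,0.035,0.0536,0.0039,0,0,0,0,0.035,0.0536,0.0039,0,0,0,0,0.035,0.0536,0.0039,0,0,0,0,0.035,0.0536,0.0039,0,0,0,0,0.035,0.0536,0.0039,0,0,0,0,0.035,0,0,0,0,0,0,0.035,0,0,0,0,0,0]'

```text
time_s: 25.85
eef_pos: [0.6013, 0.1498, 0.2599]
eef_rot: [-2.288, -2.146, -0.002]
contact_force: [0.1, 0.4, -1.1]
width: 0.493
gripper_force: 41.0
```

Run:
```python
from h import *
go(fx(.043,.037,.0745)+[-.0015,-.002,0],-3.5)
show("scene","s3.png"); print(pellets("scene"))
```

```text
t 25.85 pos [0.6013 0.1498 0.2599] shift [-0.0009  0.0022  0.1854] yaw -3.6 tilt [-0.0024  0.0042] F [ 0.1  0.4 -1.1] w 42.1 q1,q6 0.24197636687722102 1.8764665876036148
turn z -0.1492591501936431
[(871, array([0.5042, 0.7262]), np.float64(0.0707)), (126, array([0.5399, 0.2165]), np.float64(0.0687)), (71, array([0.5616, 0.043 ]), np.float64(0.0838)), (262, array([ 0.4631, -0.3722]), np.float64(0.0452))]
```

View pics/s3.png

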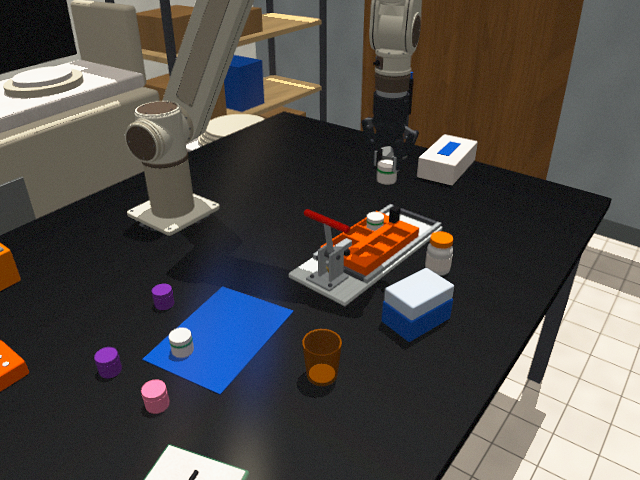

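The first pellet stands in a well at (375,220), the second hangs upright in the gripper at (387,172), and the third is on the mat at (180,343).

>>> carry_out --steps '[0.035,-0.0009,0.0012,0.05,0,0,0,0.035,0,0,0.06,0,0,0,0.035,0,0,0.04,0,0,0,0.035,0,0,0.02,0,0,0,0.035,0,0,0.01,0,0,0,0.035,0,0,0.006,0,0,0,0.035,0,0,0,0,0,0]'

```text
time_s: 26.82
eef_pos: [0.6031, 0.1494, 0.0749]
eef_rot: [-2.29, -2.145, -0.005]
contact_force: [-0.2, 1.0, -1.8]
width: 0.496
gripper_force: 41.0
```

Run:
```python
from h import *
go(fx(.043,.037,.0745)+[-.0015,-.002,0],-3.5)
```

```text
t 26.82 pos [0.6031 0.1494 0.0749] shift [ 0.0001 -0.0001  0.0004] yaw -3.7 tilt [-0.0003  0.0052] F [-0.2  1.  -1.8] w 42.4 q1,q6 0.24046045055548676 1.8763478241851863
turn z -0.22920878955468993
```

>>> carry_out --steps '[0.035,0,0,0.001,0,0,0,0.056,0,0,0,0,0,0,0.056,0,0,0,0,0,0,0.056,0,0,0,0,0,0,0.056,0,0,-0.03,0,0,0,0.056,0,0,-0.05,0,0,0,0.056,0,0,-0.06,0,0,0,0.056,0,0,-0.04,0,0,0,0.065,-0.0589,-0.0118,0,0,0,0,0.065,-0.0589,-0.0118,0,0,0,0,0.065,-0.0589,-0.0118,0,0,0,0,0.065,-0.0589,-0.0118,0,0,0,0,0.065,-0.0589,-0.0118,0,0,0,0,0.065,-0.0589,-0.0118,0,0,0,0,0.065,-0.0589,-0.0118,0,0,0,0,0.065,-0.0589,-0.0118,0,0,0,0,0.065,-0.0589,-0.0118,0,0,0,0,0.065,0,0,0.05,0,0,0,0.065,0,0,0.05,0,0,0,0.065,0,0,0,0,0,0]'

```text
time_s: 29.32
eef_pos: [0.4592, -0.3708, 0.1462]
eef_rot: [-2.281, -2.137, -0.0]
contact_force: [0.1, -0.1, 0.0]
width: 0.759
gripper_force: 0.0
```

Run:
```python
from h import *
go([.4633,-.3718,.045],-3.5)
print(pellets("scene"),pellets("top"),fx(.043,.037,.026))
```

```text
t 29.32 pos [ 0.4592 -0.3708  0.1462] shift [-0.0019  0.0053  0.1011] yaw -3.7 tilt [-0.0107  0.0115] F [ 0.1 -0.1  0. ] w 64.8 q1,q6 -0.6802570479220817 0.9554393323215674
turn z -0.2159725756228852
[(869, array([0.504 , 0.7261]), np.float64(0.0704)), (125, array([0.5405, 0.2199]), np.float64(0.0685)), (141, array([0.605 , 0.1502]), np.float64(0.0689)), (94, array([0.5636, 0.0355]), np.float64(0.0843)), (261, array([ 0.4628, -0.3721]), np.float64(0.0455))] [(275, array([0.6017, 0.1518]), np.float64(0.0675)), (30, array([0.5761, 0.0092]), np.float64(0.0867)), (201, array([0.559 , 0.0351]), np.float64(0.0825)), (1777, array([0.5039, 0.6736]), np.float64(0.0702)), (287, array([0.5386, 0.2188]), np.float64(0.0673)), (240, array([ 0.4629, -0.367 ]), np.float64(0.0449))] [0.6045 0.1515 0.026 ]
```

>>> carry_out --steps '[0.065,-0.0015,0.002,0.03,0,0,0,0.065,0,0,0.04,0,0,0,0.065,0,0,0.026,0,0,0,0.065,0,0,0.01,0,0,0,0.065,0,0,0,0,0,0,0.035,0,0,0,0,0,0,0.035,0,0,0,0,0,0,0.035,0,0,0,0,0,0,0.035,0,0,0,0,0,0]'

```text
time_s: 30.55
eef_pos: [0.4653, -0.3751, 0.047]
eef_rot: [-2.291, -2.148, -0.003]
contact_force: [-0.8, -0.1, 7.3]
width: 0.493
gripper_force: 41.2
```

Run:
```python
from h import *
go(fx(-.015,.037,.26)+[-.002,-.002,0],-3.5)
```

```text
t 30.55 pos [ 0.4653 -0.3751  0.047 ] shift [ 0.5908  0.1032 -0.2117] yaw -3.7 tilt [0.001 0.002] F [-0.8 -0.1  7.3] w 42.1 q1,q6 -0.679546595109967 0.9556303446003798
turn z -0.18881522312162247
```

>>> carry_out --steps '[0.035,0,0,-0.03,0,0,0,0.035,0,0,-0.06,0,0,0,0.035,0,0,-0.06,0,0,0,0.035,0,0,-0.06,0,0,0,0.035,0.0591,0.0103,0,0,0,0,0.035,0.0591,0.0103,0,0,0,0,0.035,0.0591,0.0103,0,0,0,0,0.035,0.0591,0.0103,0,0,0,0,0.035,0.0591,0.0103,0,0,0,0,0.035,0.0591,0.0103,0,0,0,0,0.035,0.0591,0.0103,0,0,0,0,0.035,0.0591,0.0103,0,0,0,0,0.035,0.0591,0.0103,0,0,0,0,0.035,0.0591,0.0103,0,0,0,0,0.035,0,0,0,0,0,0,0.035,0,0,0,0,0,0]'

```text
time_s: 32.55
eef_pos: [0.6049, 0.2081, 0.2568]
eef_rot: [-2.287, -2.146, -0.001]
contact_force: [0.1, 0.0, -0.6]
width: 0.497
gripper_force: 41.0
```

Run:
```python
from h import *
go(fx(-.015,.037,.0745)+[-.0015,-.002,0],-3.5)
```

```text
t 32.55 pos [0.6049 0.2081 0.2568] shift [-0.0013  0.0023  0.1823] yaw -3.6 tilt [-0.0031  0.004 ] F [ 0.1  0.  -0.6] w 42.5 q1,q6 0.32926863370225945 1.963679765412483
turn z -0.1447221004305561
```

>>> carry_out --steps '[0.035,-0.0013,0.0012,0.05,0,0,0,0.035,0,0,0.06,0,0,0,0.035,0,0,0.04,0,0,0,0.035,0,0,0.02,0,0,0,0.035,0,0,0.01,0,0,0,0.035,0,0,0.005,0,0,0,0.035,0,0,0,0,0,0]'

```text
time_s: 33.42
eef_pos: [0.6066, 0.2073, 0.073]
eef_rot: [-2.289, -2.145, -0.004]
contact_force: [-0.3, -0.5, -0.6]
width: 0.497
gripper_force: 41.1
```

Run:
```python
from h import *
go(fx(-.015,.037,.07)+[-.0015,-.002,0],-3.5)
```

```text
t 33.42 pos [0.6066 0.2073 0.073 ] shift [ 0.0001 -0.      0.003 ] yaw -3.7 tilt [-0.0009  0.0052] F [-0.3 -0.5 -0.6] w 42.4 q1,q6 0.32702349448730156 1.9629259546665692
turn z -0.2300068119158709
```

>>> carry_out --steps '[0.035,0,0,0.0025,0,0,0,0.035,0,0,0,0,0,0,0.056,0,0,0,0,0,0,0.056,0,0,0,0,0,0,0.056,0,0,0,0,0,0,0.056,0,0,-0.03,0,0,0,0.056,0,0,-0.05,0,0,0,0.056,0,0,-0.06,0,0,0,0.056,0,0,-0.04,0,0,0,0.056,0,0,0,0,0,-10,0.056,0,0,0,0,0,-10,0.056,0,0,0,0,0,-10,0.056,0,0,0,0,0,-10,0.056,0,0,0,0,0,-10,0.056,0,0,0,0,0,-10,0.056,0,0,0,0,0,-10,0.056,0,0,0,0,0,-10,0.056,0,0,0,0,0,-10.2,0.056,0,0,0,0,0,0]'

```text
time_s: 35.8
eef_pos: [0.6064, 0.2068, 0.2496]
eef_rot: [-0.099, -3.138, -0.007]
contact_force: [-0.6, 0.3, 0.4]
width: 0.656
gripper_force: 0.0
```

Run:
```python
from h import *
go(fx(.2135,-.035,.26),86.5)
show("scene","s4.png");print(pellets("scene"))
```

```text
t 35.8 pos [0.6064 0.2068 0.2496] shift [ 0.0701 -0.2259 -0.0112] yaw 86.4 tilt [-0.0023  0.0047] F [-0.6  0.3  0.4] w 56.0 q1,q6 0.3263854657094828 0.389312779953039
turn z -0.10591663917401206
[(866, array([0.5039, 0.7271]), np.float64(0.0705)), (125, array([0.5403, 0.2174]), np.float64(0.0688)), (131, array([0.6057, 0.2168]), np.float64(0.0687)), (135, array([0.604 , 0.1513]), np.float64(0.069))]
```

View pics/s4.png

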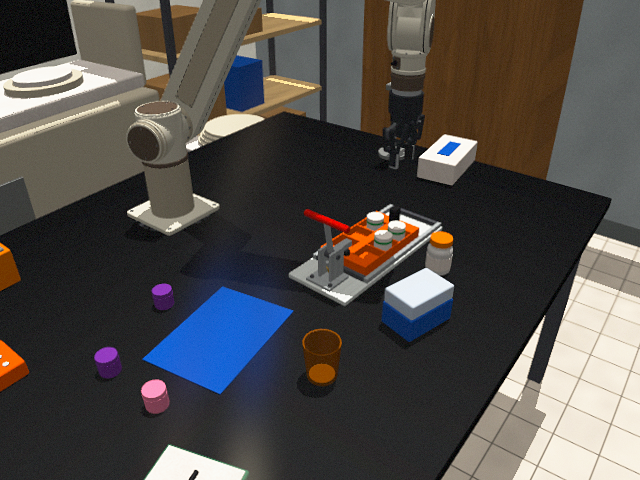

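All three stand upright in the wells at (375,220), (397,229) and (383,238), and the clamp is still shut. Next, the handle.

>>> carry_out --steps '[0.05,0.014,-0.0452,-0.002,0,0,0,0.05,0.014,-0.0452,-0.002,0,0,0,0.05,0.014,-0.0452,-0.002,0,0,0,0.05,0.014,-0.0452,-0.002,0,0,0,0.05,0.014,-0.0452,-0.002,0,0,0,0.05,0,0,0,0,0,0,0.05,0,0,0,0,0,0,0.05,0,0,0,0,0,0]' --newtons 35

```text
time_s: 36.9
eef_pos: [0.5232, -0.0135, 0.2586]
eef_rot: [-0.094, -3.138, -0.008]
contact_force: [0.4, -0.3, 1.0]
width: 0.586
gripper_force: 0.0
```

Run:
```python
from h import *
go(fx(.215,-.035,.17),86.5)
```

```text
t 36.9 pos [ 0.5232 -0.0135  0.2586] shift [ 0.0007 -0.0027  0.0886] yaw 86.6 tilt [-0.0023  0.005 ] F [ 0.4 -0.3  1. ] w 50.1 q1,q6 -0.028541273103362387 0.03138383261745729
turn z 0.06584796498702872
```

Descend, grip, then swing back along the arc (first half).

>>> carry_out --steps '[0.05,0,-0.0027,0.04,0,0,0,0.05,0,0,0.035,0,0,0,0.05,0,0,0.0136,0,0,0,0.05,0,0,0,0,0,0,0.01,0,0,0,0,0,0,0.01,0,0,0,0,0,0,0.01,0,0,0,0,0,0,0.01,0,0,0,0,0,0]'

```text
time_s: 37.9
eef_pos: [0.5236, -0.0162, 0.1717]
eef_rot: [0.095, 3.139, 0.01]
contact_force: [-0.2, 3.8, 6.2]
width: 0.173
gripper_force: 34.4
```

Run:
```python
from h import *
go(fx(.215,-.035,.17),86.5)
```

```text
t 37.9 pos [ 0.5236 -0.0162  0.1717] shift [0.0014 0.0003 0.0017] yaw 86.5 tilt [0.0012 0.0062] F [-0.2  3.8  6.2] w 14.8 q1,q6 -0.03427025593582521 0.02620274032131108
turn z 0.03549104977093975
```

>>> carry_out --steps '[0.01,0,-0.0081,0.0018,0,0,0,0.01,0,-0.0081,0.0026,0,0,0,0.01,0,-0.0079,0.0033,0,0,0,0.01,0,-0.0076,0.0039,0,0,0,0.01,0,-0.0073,0.0044,0,0,0,0.01,0,-0.0068,0.005,0,0,0,0.01,0,-0.0064,0.0056,0,0,0,0.01,0,-0.0058,0.0061,0,0,0,0.01,0,-0.0053,0.0066,0,0,0,0.01,0,0,0,0,0,0]'

```text
time_s: 39.15
eef_pos: [0.5196, -0.0797, 0.1303]
eef_rot: [-0.096, -3.14, -0.009]
contact_force: [3.8, 3.8, -1.8]
width: 0.173
gripper_force: 34.1
```

Run:
```python
from h import *
import math
a=math.radians(34)
go(fx(.197+.095*math.cos(a),-.035,.075+.095*math.sin(a)),86.5)
```

```text
t 39.15 pos [ 0.5196 -0.0797  0.1303] shift [0.0014 0.0032 0.0022] yaw 86.5 tilt [0.0001 0.0059] F [ 3.8  3.8 -1.8] w 14.8 q1,q6 -0.15532136621086642 -0.09434262468662481
turn z 0.005983915277283813
```

>>> carry_out --steps '[0.01,0,-0.0035,0.0074,0,0,0,0.01,0,-0.003,0.0078,0,0,0,0.01,0,-0.0024,0.008,0,0,0,0.01,0,-0.0019,0.0082,0,0,0,0.01,0,-0.0012,0.0084,0,0,0,0.01,0,-0.0004,0.0085,0,0,0,0.01,0,0.0003,0.0085,0,0,0,0.01,0,0,0.006,0,0,0,0.01,0,0,0,0,0,0]'

```text
time_s: 40.28
eef_pos: [0.5187, -0.0941, 0.0665]
eef_rot: [-0.098, -3.139, 0.0]
contact_force: [7.6, -5.3, -6.6]
width: 0.172
gripper_force: 38.0
```

Run:
```python
from h import *
go(fx(.292,-.035,.067),86.5)
```

```text
t 40.27 pos [ 0.5187 -0.0941  0.0665] shift [ 0.0013  0.0014 -0.0005] yaw 86.4 tilt [-0.0007 -0.0001] F [ 7.6 -5.3 -6.6] w 14.7 q1,q6 -0.1793674209102306 -0.11686843516019187
turn z -0.0809214197655308
```

>>> carry_out --steps '[0.045,0,0,0,0,0,0,0.045,0,0,0,0,0,0,0.045,0,0,0,0,0,0,0.045,0,0,-0.06,0,0,0,0.045,0,0,-0.06,0,0,0,0.045,0,0,-0.06,0,0,0,0.06,-0.0055,0.059,0,0,0,0,0.06,-0.0055,0.059,0,0,0,0,0.06,-0.0055,0.059,0,0,0,0,0.06,-0.0055,0.059,0,0,0,0,0.06,-0.0055,0.059,0,0,0,0,0.06,-0.0055,0.059,0,0,0,0]'

```text
time_s: 41.78
eef_pos: [0.5722, 0.2606, 0.2492]
eef_rot: [-0.095, -3.138, -0.006]
contact_force: [1.2, 0.4, -0.8]
width: 0.703
gripper_force: 0.0
```

>>> carry_out --steps '[0.05,0,0,0,0,0,10,0.05,0,0,0,0,0,10,0.05,0,0,0,0,0,10,0.05,0,0,0,0,0,10,0.05,0,0,0,0,0,10,0.05,0,0,0,0,0,10,0.05,0,0,0,0,0,10,0.05,0,0,0,0,0,10,0.05,0,0,0,0,0,10,0.05,0,0,0,0,0,0]'

```text
time_s: 43.02
eef_pos: [0.5721, 0.2587, 0.249]
eef_rot: [-2.282, -2.152, -0.001]
contact_force: [-0.1, -0.1, 0.9]
width: 0.589
gripper_force: 0.0
```

Run:
```python
from h import *
go(fx(-.06,0,.073),-3.5)
show("scene","s5.png");print(pellets("scene"))
```

```text
t 43.02 pos [0.5721 0.2587 0.249 ] shift [-0.0027  0.0025  0.1759] yaw -3.4 tilt [-0.0031  0.0041] F [-0.1 -0.1  0.9] w 50.3 q1,q6 0.4224456447653113 2.0519346686692486
turn z 0.13736228449707255
[(868, array([0.5037, 0.7262]), np.float64(0.0705)), (121, array([0.5405, 0.2178]), np.float64(0.0688)), (125, array([0.6055, 0.2193]), np.float64(0.0684)), (126, array([0.6058, 0.1494]), np.float64(0.0691)), (113, array([ 0.5555, -0.0555]), np.float64(0.0772))]
```

View pics/s5.png

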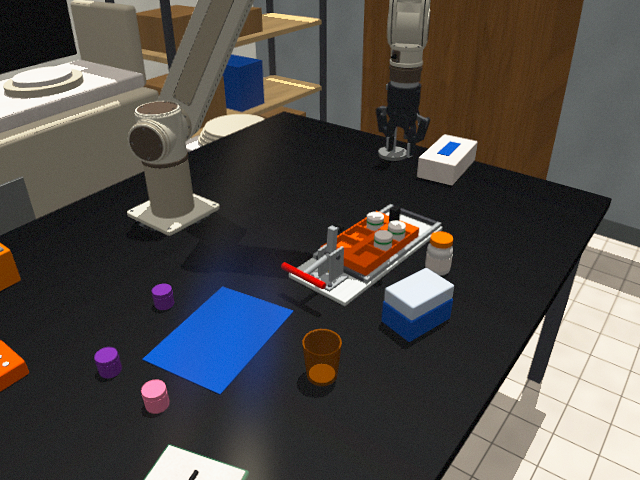

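The clamp is open, bar at (303,275), and the pellets stand in the wells. Pinching the knob.

>>> carry_out --steps '[0.05,-0.001,0.0022,0.05,0,0,0,0.05,0,0,0.05,0,0,0,0.05,0,0,0.05,0,0,0,0.05,0,0,0.025,0,0,0,0.05,0,0,0,0,0,0,0.012,0,0,0,0,0,0,0.012,0,0,0,0,0,0,0.012,0,0,0,0,0,0,0.012,0,0,0,0,0,0,0.012,0.002,0,0,0,0,0,0.012,0.004,0,0,0,0,0,0.012,0.005,0,0,0,0,0,0.012,0.005,0,0,0,0,0,0.012,0.005,0,0,0,0,0,0.012,0,0,0,0,0,0]' --newtons 40

```text
time_s: 45.0
eef_pos: [0.5768, 0.2773, 0.0765]
eef_rot: [-2.29, -2.151, -0.002]
contact_force: [-0.8, -6.6, 8.8]
width: 0.23
gripper_force: 42.8
```

Run:
```python
from h import *
go(fx(-.14,0,.073),-3.5)
```

```text
t 45.0 pos [0.5768 0.2773 0.0765] shift [ 0.0591 -0.0017  0.0036] yaw -3.6 tilt [0.0011 0.0011] F [-0.8 -6.6  8.8] w 19.7 q1,q6 0.4479159354658586 2.0810261321525148
turn z -0.07033405682167881
```

>>> carry_out --steps '[0.012,0.005,0,0,0,0,0,0.012,0.006,0,0,0,0,0,0.012,0.006,0,0,0,0,0,0.012,0.006,-0.0005,0,0,0,0,0.012,0.006,0,0,0,0,0,0.012,0.006,-0.0005,0,0,0,0,0.012,0.006,0,0,0,0,0,0.012,0.005,0,0,0,0,0,0.012,0.004,0,0,0,0,0,0.012,0.003,0,0,0,0,0,0.012,0.002,0,0,0,0,0,0.012,0,0,0,0,0,0,0.012,0,0,0,0,0,0]'

```text
time_s: 46.62
eef_pos: [0.5792, 0.332, 0.0765]
eef_rot: [-2.29, -2.151, -0.002]
contact_force: [-1.0, -8.0, 6.6]
width: 0.222
gripper_force: 45.4
```

Run:
```python
from h import *
go(fx(-.14,0,.073),-3.5)
```

```text
t 46.62 pos [0.5792 0.332  0.0765] shift [ 0.0044 -0.0007  0.0035] yaw -3.6 tilt [0.0008 0.0011] F [-1.  -8.   6.6] w 19.0 q1,q6 0.5202643889001598 2.1537047999938848
turn z -0.08924620637927205
```

>>> carry_out --steps '[0.012,0.003,0,0,0,0,0,0.012,0.002,0,0,0,0,0,0.012,0.002,0,0,0,0,0,0.012,0,0,0,0,0,0,0.012,0,0,0,0,0,0]'

```text
time_s: 47.25
eef_pos: [0.5795, 0.3388, 0.0765]
eef_rot: [-2.29, -2.151, -0.001]
contact_force: [-0.9, -7.4, 6.2]
width: 0.223
gripper_force: 45.4
```

Run:
```python
from h import *
go(fx(-.14,0,.073),-3.5)
```

```text
t 47.25 pos [0.5795 0.3388 0.0765] shift [-0.0024 -0.0007  0.0035] yaw -3.6 tilt [0.0007 0.0007] F [-0.9 -7.4  6.2] w 19.1 q1,q6 0.5288410914682296 2.1623072208773033
turn z -0.09072109344623414
```

>>> carry_out --steps '[0.012,0.002,0,0,0,0,0,0.012,0.001,0,0,0,0,0,0.012,0,0,0,0,0,0,0.012,0,0,0,0,0,0]'

```text
time_s: 47.75
eef_pos: [0.5796, 0.3393, 0.0766]
eef_rot: [2.289, 2.148, -0.004]
contact_force: [-2.1, -13.5, 9.1]
width: 0.224
gripper_force: 45.8
```

Run:
```python
from h import *
go(fx(-.14,0,.073),-3.5)
```

```text
t 47.75 pos [0.5796 0.3393 0.0766] shift [-0.0029 -0.0007  0.0036] yaw -3.6 tilt [ 0.0002 -0.004 ] F [ -2.1 -13.5   9.1] w 19.1 q1,q6 0.5311281037020048 2.1654890264434696
turn z -0.14174638162771203
```

At the end stop: the force rose while the position held. Release, back off, and check.

>>> carry_out --steps '[0.045,-0.0015,0,0,0,0,0,0.045,0,0,0,0,0,0,0.045,0,0,0,0,0,0,0.045,0,0,0,0,0,0,0.045,0,0,-0.03,0,0,0,0.045,0,0,-0.05,0,0,0,0.045,0,0,-0.05,0,0,0,0.045,0,0,-0.03,0,0,0,0.045,-0.03,-0.045,0,0,0,0,0.045,-0.03,-0.045,0,0,0,0,0.045,-0.03,-0.045,0,0,0,0,0.045,-0.03,-0.045,0,0,0,0,0.045,0,0,0,0,0,0,0.045,0,0,0,0,0,0]'

```text
time_s: 49.5
eef_pos: [0.3925, 0.234, 0.2353]
eef_rot: [-2.284, -2.15, -0.007]
contact_force: [0.9, 0.8, 0.2]
width: 0.526
gripper_force: 0.0
```

Run:
```python
from h import *
go(fx(-.14,0,.073),-3.5)
p,P,h=cloud('top'); cv2.imwrite("pics/t6.png",p[:,:,::-1])
box=(P[...,0]>.42)&(P[...,0]<.68)&(P[...,1]>-.15)&(P[...,1]<.4)
print(rect(P[box&(h[...,0]<18)&(h[...,1]>150)&(P[...,2]>.038)&(P[...,2]<.055)&(P[...,1]>0)][:,:2]),fx(-.04,0,0))
C=fx(-.04,0,0)
print(pellets("top"));print(pellets("scene"))
print([C+x*XD+y*YD for x,y in((-.055,-.037),(-.055,.037),(.003,.037))])
```

```text
t 49.5 pos [0.3925 0.234  0.2353] shift [0.1125 0.1798 0.1629] yaw -3.5 tilt [-0.      0.0062] F [0.9 0.8 0.2] w 44.9 q1,q6 0.5343598136286655 2.165674531671072
turn z 0.033094083212347414
((572.502685546875, 234.8169708251953), (234.81906127929688, 132.33999633789062), 86.7752914428711) [0.5726 0.2366 0.    ]
[(268, array([0.611 , 0.2932]), np.float64(0.0677)), (271, array([0.6074, 0.226 ]), np.float64(0.0672)), (39, array([ 0.5753, -0.008 ]), np.float64(0.0866)), (1777, array([0.5041, 0.6734]), np.float64(0.0703)), (269, array([0.5448, 0.2968]), np.float64(0.0673)), (161, array([ 0.5544, -0.0555]), np.float64(0.0761)), (44, array([ 0.5431, -0.0054]), np.float64(0.0862))]
[(870, array([0.504 , 0.7267]), np.float64(0.0705)), (104, array([0.5457, 0.2967]), np.float64(0.0676)), (123, array([0.6052, 0.3057]), np.float64(0.0671)), (135, array([0.6067, 0.2412]), np.float64(0.0671)), (111, array([ 0.5551, -0.0546]), np.float64(0.0768))]
[array([0.5391, 0.2938, 0.    ]), array([0.6129, 0.2893, 0.    ]), array([0.6094, 0.2314, 0.    ])]
```

View pics/t6.png

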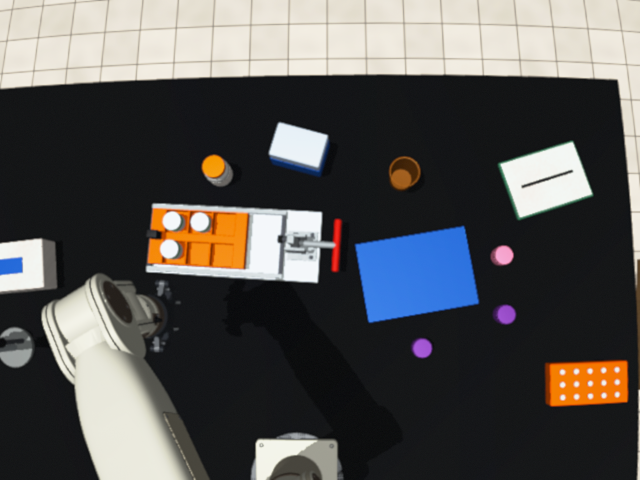

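The carrier is at the left end stop with three pellets at (172,220), (200,221) and (172,248). The clamp is open at (337,245) and the bystanders haven't moved. Handing in.

```bash
python3 -c "
from cell import *
print(finish_job())"
```

```text
the job is handed in; nothing more can be done
None
```

The job is handed in, and no verdict came back: the last top view shows the three white pellets found on the mat upright in wells, the carrier against the far end stop, the clamp open, and the tip box, beaker and jar where they started.

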